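Close a quick-release woodworking vise on a block and screw it tight

TASK

Clamp the hardwood block that lies on the guide rods of the green vise. Squeeze the red release lever and slide the front jaw along until the block is against the cork at the back and the jaw just rests on it, not pressing hard; let the lever go, then turn the crank clockwise until the block is held firmly but not crushed, about a quarter turn past the point where it is first nipped, and let go. Leave the sanding block, the tape measure and the screw tin where they are.

Things in the scene. Friction and masses are not known exactly. Their poses are not given: they have to be found in the camera images.
- vise: Green vise bolted to the worktop, 190 mm wide, 400 mm long. Its y is the vise's level axis, +y from the crank's side to the rear jaw; z up; +x to the right of somebody facing the crank. Origin on the worktop under the axis. A springy cork face (1 mm per 30 N) on hand-set packing at the rear jaw stands somewhere between y = 0 and -16 mm, not measured. Foot plate 14 mm high, y 10 to 115 mm
- jaw_face (a point): Middle of the front jaw's flat wooden clamping face, 81 mm above the worktop, axes as the vise's. The jaw is 150 mm wide, 35 mm thick (towards -y), its top 104 mm above the worktop
- release_lever (a joint): Angle of the red lever (rad): 0 at rest, 0.25 fully squeezed; above 0.19 the half-nut is free of the thread. Squeezing at lever_pad takes 3 N at first, about 11 N at the end; it springs back when let go. The half-nut has a tooth every 6 mm: after the release the jaw may shift up to 3 mm, or the first part of a turn may pass, before it catches
- lever_pad (a point): On the red upright blade 18 mm wide (x), 5 mm thick, 135 mm above the worktop (blade top 152, jaw top below it 104), over the jaw's left end seen from the crank. It tips to +y, towards a fixed green post 20 mm wide, 8 mm thick, as tall. Lever front to post back: 28.5 mm at rest, 20 mm squeezed. Pinch both from above, fingers closing along the vise's y, and draw the jaw along
- crank (a joint): Turn of the crank (rad): 0 with its grip straight above the screw, growing clockwise seen by somebody facing it (from above towards the vise's +x), which closes the jaw 12 mm a turn once the half-nut has caught and its play is taken up. Range -6.3 to 19. Screw friction takes about 8 N at the grip and holds the clamping when let go; each 10 N of clamping adds 0.45 N. A good clamping is 95 N
- crank_axis (a point): Point on the screw's axis level with the middle of the crank's grip (moves with the jaw), 75 mm above the worktop
- grip_centre (a point): Middle of the crank's wooden grip, a sleeve 18 mm thick and 50 mm long, parallel to the vise's y, free to spin on its pin, 42 mm from the screw axis, 67 mm in front of the jaw's green front (102 mm before the clamping face). Pinch it from above, fingers closing across it, and lead it round a circle with the fingers kept pointing down
- work_centre (a point): Centre of the reddish-brown hardwood block, loose, 130 mm long (its y, across the vise), 40 mm thick (its x, along the vise's axis), 30 mm high, lying on the two guide rods; its top is 112 mm above the worktop
- work: The same hardwood block (0.09 to 0.18 kg), origin at the centre of its underside
- jaw: Front jaw with its guide rods, axes as the vise's; origin on the worktop plane under the middle of its clamping face. It slides along the vise's y, its face from y = -125 mm (fully open) to -30 mm in the vise's frame. Half-nut engaged: it stays put but for 1.5 mm of play and moves only as the crank turns; lever squeezed: it slides with about 4 N of friction
- sanding_block: Bystander: sanding block 62x113x31 mm, lying on the worktop, origin under its centre
- tape_measure: Bystander: yellow tape measure 36x78x63 mm, standing on the worktop, origin under its centre
- screw_tin: Bystander: round metal tin of screws 74 mm across, 34 mm high, origin under its centre

How it is judged:
By the outcome, as a careful person would: the job done as asked, in the order asked, and still so for the second after the job is handed in, with the robot touching nothing.
It also fails if it takes over 67 s, if anything falls off the work surface, if the arm or the gripper's body presses on something with over 40 N, if the wrist force passes 120 N, or if a joint passes its speed limit or range.

ROBOT

A 6-joint arm with a two-finger parallel gripper is mounted at the origin on a cart in front of the work surface, level with it; the furniture and walls round the work are solid. World frame = base frame: x ahead of the robot, y to its left, z up, the work surface at z = 0. Lengths are in m, angles in rad, forces in N, time in s.
With the tool pointing down it reaches from about 0.35 to 0.975 m from the base axis. Payload 4.9 kg.
Tool frame: the origin (TCP) lies at the very end of the fingers, on their centre line; the grasp point (between the pads) lies 19 mm behind it; z points along the fingers, y is the line along which they close (so a half turn about z gives the same grasp; the last joint's range is limited). The gripper opens to 85 mm and grips with 20 to 120 N. Pads are 22 mm wide; open, the fingers measure 114 mm over their backs; the gripper's body (76 mm by 85 mm) begins 54 mm behind the grasp point. The pads swing forward as they close: fully open they stand 13 mm farther back than shut.
Start: joints at [-1.332, 0.053, 1.613, -0, 1.476, -0.119], TCP at [0.219, -0.585, 0.231] pointing down, gripper open.
Joint ranges: [-3.01, 3.01], [-1.01, 2.22], [0.06, 2.58], [-1.02, 4.17], [0.09, 2.62], [-3.14, 3.14]. Speed limits (rad/s): [2.57, 2.57, 3.14, 3.14, 3.14, 3.14].

INTERFACE

Orientations are given as a unit quaternion [w, x, y, z].
In Python, from plant import manip, vision, order gives the robot as it stands.
- The arm moves only by the tool play_rows, never from a script. Its argument "steps" is a list that holds one entry, the list of rows, each a list of 6 numbers: the shift along the tool's x, y, z in mm, then the turn, a rotation vector about the tool's x, y, z in degrees. A call has 1 to 12 rows; each row is the pose to reach, as a shift and turn from the pose commanded when the call began, along the tool's axes at that moment; what a row does not reach only later rows make up. A row lasts 1/12 s, in which the tool goes at most 41.7 mm and 7.16 degrees, less where a joint would pass 70% of its speed; a pose out of reach is approached as far as the arm can. A call with a gripper value outside its range is refused whole. "claw" is the gripper's target within -1 to 1 (fully open at 1, half-way at 0, shut at -1), set as the call begins (left out, the last holds). The fingers move at their own pace and stop on an object; the grip force is fixed at half the most. Time passes only in rows, so rows that repeat a pose let the fingers close. It gives the time, the measured TCP pose, the force, the opening and the grip force at its end, in the units of the state.
- manip.state(): the state, without advancing time (a new reading comes with each control period).
- vision.grab_frame(name): name is "scene" or "top" or "wrist"; returns (picture, depth): 384x512x3 uint8, blue, green, red; 384x512 float32, m along the optical axis (not along the pixel's ray), 0 where there is no reading.
- vision.camera_info(name): a dict with "K" (3x3 intrinsics, pixels), "eye" and "orientation" of the camera in the world; the wrist camera has in their place "T_tool_cam" (4x4, takes a point from camera to tool coordinates, whose origin is the TCP and whose axes are the flange's). Camera axes: x right, y down, z forward; pixel columns grow to the right and rows downward; lengths in m; the calibration is good to about 2 mm. A picture is of the moment at which its call begins: read the wrist's pose just before it. camera_info takes no time and is no camera call.
- order.job_done(): hands the job in; it is judged then, once.
The state is a dict: "time": time; "joint_pos": joint angles; "joint_vel": joint speeds; "joint_efforts": joint torques, N m; "tool_pos": TCP position; "tool_rot": TCP orientation; "contact_force": force on the tool from outside, world axes, zero at the start; "ft_torque": the same for the moment, N m; "gripper_width": opening from 0.0 (shut) to 1.0 (fully open); "grasp_force": force on a finger pad.
Only numpy, scipy, OpenCV 4.12 (cv2) and the standard library are available. Lean on these libraries where they do the work, as an engineer would, in place of code of your own. Each camera call takes 0.05 s, during which the arm holds its last target. There are 200 camera calls.

## Working session

There is one attempt and no reset: what is moved stays moved. The work goes in short steps, Python scripts to look and compute and a tool call to move; the robot and the scene stay as the last step left them, time stands still between calls to the robot, and variables do not carry over. Pictures are saved under pics/ and viewed, at most 10 in all, crops included, and the job is handed in when it is done.

Besides the shell and the picture viewer there is one more tool, called after "Request:" as name(argument=value, ...) on one line, values as JSON. play_rows: Moves the arm, as the interface text tells. Its arguments: {"type":"object","properties":{"steps":{"type":"array"},"claw":{"type":"number"}},"required":["steps"]}

```bash
mkdir -p pics; ls; python3 - <<'E'
from plant import manip, vision, order
import cv2,numpy as np
s=manip.state();print({k:np.round(v,3) for k,v in s.items()})
a,d=vision.grab_frame("scene");cv2.imwrite("pics/s.png",a);np.savez("s.npz",a=a,d=d)
b,d=vision.grab_frame("top");cv2.imwrite("pics/t.png",b);np.savez("t.npz",a=b,d=d)
for n in("scene","top","wrist"):print(vision.camera_info(n))
E
```

```text
pics
{'time': np.float64(0.0), 'joint_pos': array([-1.332,  0.053,  1.614, -0.   ,  1.476, -0.119]), 'joint_vel': array([ 0.   ,  0.002, -0.001,  0.002, -0.001, -0.001]), 'joint_efforts': array([-0.0000e+00, -3.9368e+01, -3.7018e+01, -0.0000e+00,  7.0000e-03,
        0.0000e+00]), 'tool_pos': array([ 0.219, -0.585,  0.23 ]), 'tool_rot': array([-0.001,  0.984,  0.178, -0.   ]), 'contact_force': array([-0.317,  0.689, -0.658]), 'ft_torque': array([-0.032, -0.048, -0.05 ]), 'grasp_force': np.float64(0.0), 'gripper_width': np.float64(0.998)}
{'K': array([[472.22289723,   0.        , 263.94206916],
       [  0.        , 472.22289723, 194.34271099],
       [  0.        ,   0.        ,   1.        ]]), 'eye': array([-0.08459261,  0.79445351,  0.8978616 ]), 'orientation': array([ 0.1262471 , -0.25567782,  0.85698962, -0.42925436])}
{'K': array([[443.04983637,   0.        , 261.09737987],
       [  0.        , 443.04983637, 195.84261241],
       [  0.        ,   0.        ,   1.        ]]), 'eye': array([ 0.33612151, -0.07137866,  1.38369359]), 'orientation': array([ 0.03560035, -0.70018285,  0.71196626, -0.03975733])}
{'K': array([[307.77157882,   0.        , 257.94940436],
       [  0.        , 307.77157882, 191.60476327],
       [  0.        ,   0.        ,   1.        ]]), 'T_tool_cam': array([[-5.63952045e-05, -9.53218836e-01, -3.02281073e-01,
         7.75628719e-02],
       [ 9.99999318e-01, -4.06277823e-04,  1.09459882e-03,
         7.94244857e-04],
       [-1.16620231e-03, -3.02280806e-01,  9.53218209e-01,
        -1.42860242e-01],
       [ 0.00000000e+00,  0.00000000e+00,  0.00000000e+00,
         1.00000000e+00]])}
```

View pics/t.png

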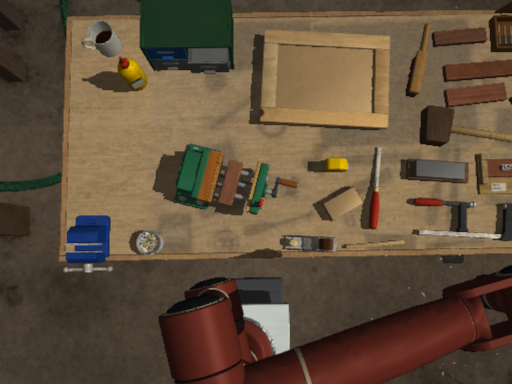

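View pics/s.png

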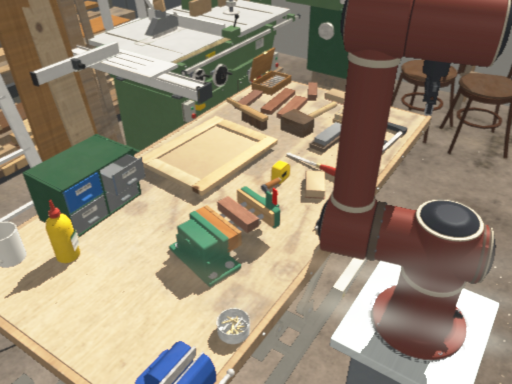

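The top view shows the vise at about (175–300, 145–215): rear jaw left, crank on the right at (287,183), red lever at (262,202) on the robot's side. Next: positions from masks and depth.

```bash
cat > h.py <<'E'
import numpy as np,cv2
from scipy.spatial.transform import Rotation as R
from plant import manip, vision, order
def Q(q): return R.from_quat(np.r_[q[1:],q[0]]).as_matrix()
def campose(n,s=None):
    c=vision.camera_info(n)
    if n!="wrist": return c["K"],Q(c["orientation"]),np.array(c["eye"])
    T=c["T_tool_cam"];A=Q(s["tool_rot"]);return c["K"],A@T[:3,:3],A@T[:3,3]+s["tool_pos"]
def cloud(d,P):
    K,A,e=P;v,u=np.indices(d.shape)
    r=np.stack([(u-K[0,2])/K[0,0],(v-K[1,2])/K[1,1],np.ones_like(d)],-1)
    return (r*d[...,None])@A.T+e
def ray(u,v,z,P):
    K,A,e=P;r=A@np.array([(u-K[0,2])/K[0,0],(v-K[1,2])/K[1,1],1]);return e+r*(z-e[2])/r[2]
def proj(p,P):
    K,A,e=P;c=K@(A.T@(np.asarray(p)-e));return c[:2]/c[2]
E
python3 - <<'E'
from h import *
f=np.load("t.npz");a,d=f["a"],f["d"];P=campose("top");C=cloud(d,P)
hsv=cv2.cvtColor(a,cv2.COLOR_BGR2HSV)
sub=(slice(135,225),slice(160,310))
def rep(n,m):
    q=np.zeros(d.shape,bool);q[sub]=m[sub];k,l,st,_=cv2.connectedComponentsWithStats(q.astype(np.uint8))
    for i in range(1,k):
        if st[i,4]<12: continue
        p=C[l==i];r=cv2.minAreaRect((p[:,:2]*1000).astype(np.float32));print(n,st[i],np.round(np.median(p,0),3),np.round(p[:,2].min(),3),np.round(p[:,2].max(),3),np.round(r[0]),np.round(r[1]),round(r[2],1))
z=C[...,2];H,S,V=hsv[...,0],hsv[...,1],hsv[...,2]
g=(H>55)&(H<95)&(S>100)
rep("green>95",g&(z>.095));rep("green top jaw",g&(z>.095)&(z<.112));rep("high",z>.125)
rep("red",((H<5)|(H>175))&(S>170)&(V>100))
rep("block",(z>.106)&(z<.118)&(H<20)&~g)
rep("grip",(z>.06)&(H<20)&(V>0)&(np.indices(d.shape)[1]>272))
o=cv2.resize(a[140:220,165:305],None,fx=5,fy=5,interpolation=cv2.INTER_CUBIC);cv2.imwrite("pics/t2.png",o)
E
```

```text
green>95 [177 148  33  50 973] [0.55  0.119 0.103] 0.095 1.384 [457.  66.] [341. 134.] 27.1
green>95 [250 164  18  49 395] [ 0.496 -0.074  0.105] 0.095 1.384 [453. -69.] [ 39. 231.] 81.8
green top jaw [177 148  33  50 959] [0.55  0.12  0.103] 0.095 0.112 [552. 123.] [ 74. 149.] 74.8
green top jaw [250 164  18  49 369] [ 0.499 -0.075  0.105] 0.095 0.111 [495. -78.] [ 31. 145.] 75.0
high [251 197   4   8  23] [ 0.454 -0.057  0.151] 0.131 1.384 [400. -61.] [130.  10.] 5.1
high [260 199   3   7  15] [ 0.45  -0.079  0.152] 0.14 0.156 [451. -79.] [ 6. 16.] 88.5
red [259 200   4   7  17] [ 0.449 -0.076  0.149] 0.101 0.156 [452. -77.] [ 8. 18.] 74.9
block [205 151  19  29 150] [0.568 0.056 0.107] 0.106 0.114 [566.  57.] [39. 85.] 76.0
block [219 159  24  47 609] [0.513 0.007 0.113] 0.106 0.118 [514.   8.] [ 40. 130.] 74.8
block [256 168   4   9  15] [ 0.546 -0.069  0.107] 0.106 0.11 [543. -68.] [ 8. 23.] 73.4
block [276 177  22  11  78] [ 0.512 -0.156  0.108] 0.106 0.116 [ 513. -154.] [61. 16.] 73.2
block [201 179  14  12  55] [0.504 0.079 0.107] 0.106 0.111 [505.  76.] [35. 26.] 63.4
block [251 183   4   8  12] [ 0.5   -0.056  0.108] 0.106 0.112 [500. -57.] [ 8. 21.] 79.8
block [199 191   6   7  16] [0.481 0.092 0.107] 0.106 0.112 [481.  93.] [11. 23.] 55.9
block [204 191   9  11  26] [0.473 0.071 0.108] 0.106 0.111 [476.  74.] [20. 28.] 75.0
grip [275 177  24  21 150] [ 0.509 -0.153  0.106] 0.081 0.116 [ 493. -152.] [65. 57.] 76.0
```

View pics/t2.png

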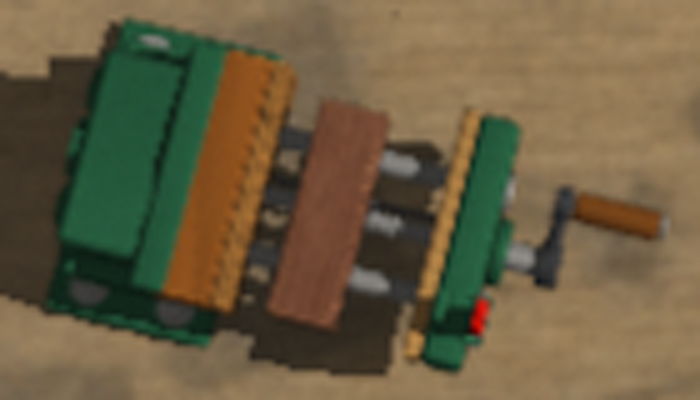

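The enlarged view shows vise yaw of about -15° (block axis 74.8°), lever at world (0.451,-0.078), post about (0.454,-0.057), and grip at (0.513,-0.154), tilted to +x. I'm moving above the lever.

Request:
play_rows(steps=[[[400, -404, -20, 0, 0, 35.5], [400, -404, -20, 0, 0, 35.5], [400, -404, -20, 0, 0, 35.5], [400, -404, -20, 0, 0, 35.5], [400, -404, -20, 0, 0, 35.5], [400, -404, -20, 0, 0, 35.5], [400, -404, -20, 0, 0, 35.5], [400, -404, -20, 0, 0, 35.5], [400, -404, -20, 0, 0, 35.5], [400, -404, -20, 0, 0, 35.5], [400, -404, -20, 0, 0, 35.5], [400, -404, -20, 0, 0, 35.5]]], claw=1)

```text
time: 1.1
tool_pos: [0.4238, -0.1279, 0.2487]
tool_rot: [0.0, 0.991, -0.131, 0.0]
contact_force: [0.6, -1.0, -0.1]
gripper_width: 1.002
grasp_force: 0.0
```

Request:
play_rows(steps=[[[11, -66, 0, 0, 0, 0], [11, -66, 0, 0, 0, 0], [11, -66, 0, 0, 0, 0], [11, -66, 0, 0, 0, 0], [11, -66, 0, 0, 0, 0], [11, -66, 0, 0, 0, 0]]])

```text
time: 1.6
tool_pos: [0.451, -0.0699, 0.2486]
tool_rot: [0.0, 0.991, -0.131, -0.0]
contact_force: [0.7, 0.2, -0.0]
gripper_width: 0.999
grasp_force: 0.0
```

```bash
python3 - <<'E'
from h import *
s=manip.state();a,d=vision.grab_frame("wrist");P=campose("wrist",s);C=cloud(d,P);np.savez("w1.npz",a=a,d=d,C=C)
print(s["tool_pos"],s["tool_rot"],s["time"])
cv2.imwrite("pics/w1.png",a)
hsv=cv2.cvtColor(a,cv2.COLOR_BGR2HSV);H,S,V=[hsv[...,i] for i in range(3)]
# vise-aligned coordinates: u along vise x, v along vise y (yaw -15)
t=np.radians(-15);ux=np.array([np.cos(t),np.sin(t)]);uy=np.array([-np.sin(t),np.cos(t)])
U=C[...,:2]@ux*1000;W=C[...,:2]@uy*1000;Z=C[...,2]*1000
near=(C[...,0]>.38)&(C[...,0]<.7)&(C[...,1]>-.2)&(C[...,1]<.2)
def rep(n,m):
    k,l,st,_=cv2.connectedComponentsWithStats((m&near).astype(np.uint8))
    for i in range(1,k):
        if st[i,4]<40: continue
        q=l==i;p=np.stack([U[q],W[q],Z[q]]);r=cv2.minAreaRect((C[q][:,:2]*1000).astype(np.float32))
        print(n,st[i],"u,w,z 3/50/97%:",np.round(np.percentile(p,[3,50,97],axis=1).T.ravel()).astype(int),np.round(r[2],1))
red=((H<6)|(H>174))&(S>190)&(V>80)
rep("red",red);rep("high",(Z>140)&(Z<160));rep("block",(Z>108)&(Z<116)&(H<12)&(W>80));rep("jawtop",(Z>98)&(Z<108)&(H>55)&(H<95));rep("wood",(Z>98)&(Z<116)&(H>10)&(H<25));rep("grip",(Z>80)&(Z<120)&(W<0)&(H<25))
E
```

```text
[ 0.45102345 -0.06991055  0.24859947] [ 1.04475676e-04  9.91346957e-01 -1.31267410e-01 -2.58843472e-04] 1.6
high [236 179  10  26 240] u,w,z 3/50/97%: [446 456 464  59  63  67 143 151 153] 75.2
high [264 180   8  24 176] u,w,z 3/50/97%: [446 456 463  37  41  43 140 151 153] 75.6
block [ 128   63   56  143 5385] u,w,z 3/50/97%: [436 499 554 121 138 158 110 112 113] 74.7
jawtop [   0   42   83  165 8952] u,w,z 3/50/97%: [440 503 565 223 252 286  99 101 107] 74.5
jawtop [ 237   44   34  162 3513] u,w,z 3/50/97%: [433 516 569  45  55  66 101 104 106] 75.3
wood [  53   43   73  164 7428] u,w,z 3/50/97%: [431 509 570 183 201 220 101 104 105] 74.8
wood [ 223   43   15  164 1892] u,w,z 3/50/97%: [432 510 570  68  73  78 100 104 105] 74.7
wood [ 127   62   60  145 6774] u,w,z 3/50/97%: [433 500 555 120 138 158 104 112 113] 74.7
wood [296  81  12  22  42] u,w,z 3/50/97%: [526 537 543   6  14  14  99 102 107] 48.2
wood [ 309   82   63   21 1226] u,w,z 3/50/97%: [525 533 542 -49 -23   1 100 106 109] 74.9
grip [ 312   82   60   21 1162] u,w,z 3/50/97%: [525 533 542 -49 -24  -2 100 106 109] 74.9
```

View pics/w1.png

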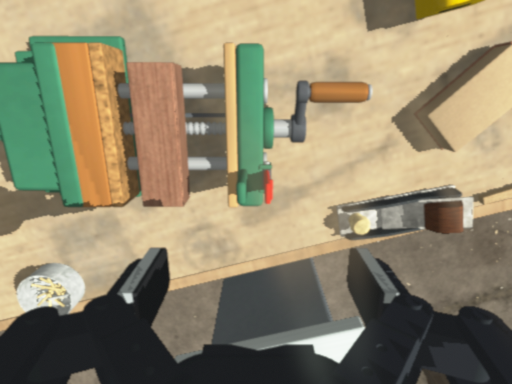

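The wrist view shows the blade and post at (268,190) and (241,190), the block at (160,135), the cork face near column 128 and the grip at (340,92). In vise-aligned coordinates the lever front is at w≈38, post back 67, jaw face 79, block 118–158, cork 183. I'm descending over lever and post.

Request:
play_rows(steps=[[[1, -8, 30, 0, 0, 0], [1, -8, 60, 0, 0, 0], [1, -8, 90, 0, 0, 0], [1, -8, 110, 0, 0, 0], [1, -8, 125, 0, 0, 0], [1, -8, 132, 0, 0, 0], [1, -8, 132, 0, 0, 0], [1, -8, 132, 0, 0, 0]]])

```text
time: 2.32
tool_pos: [0.4546, -0.0623, 0.1174]
tool_rot: [0.0, 0.991, -0.131, 0.0]
contact_force: [-0.4, -0.8, 1.1]
gripper_width: 0.999
grasp_force: 0.0
```

Request:
play_rows(steps=[[[0, 0, 0, 0, 0, 0], [0, 0, 0, 0, 0, 0], [0, 0, 0, 0, 0, 0], [0, 0, 0, 0, 0, 0], [0, 0, 0, 0, 0, 0], [0, 0, 0, 0, 0, 0], [0, 0, 0, 0, 0, 0], [0, 0, 0, 0, 0, 0], [0, 0, 0, 0, 0, 0], [0, 0, 0, 0, 0, 0], [0, 0, 0, 0, 0, 0], [0, 0, 0, 0, 0, 0]]], claw=-1)

```text
time: 3.32
tool_pos: [0.4545, -0.0636, 0.1189]
tool_rot: [0.003, 0.991, -0.13, 0.0]
contact_force: [-5.1, -3.6, 8.3]
gripper_width: 0.243
grasp_force: 59.3
```

Request:
play_rows(steps=[[[0, -4, -1, 0, 0, 0], [0, -8, -1, 0, 0, 0], [0, -12, -1, 0, 0, 0], [0, -16, -1, 0, 0, 0], [0, -20, -1, 0, 0, 0], [0, -24, -1, 0, 0, 0], [0, -28, -1, 0, 0, 0], [0, -31, -1, 0, 0, 0], [0, -33, -1, 0, 0, 0], [0, -35, -1, 0, 0, 0], [0, -35, -1, 0, 0, 0], [0, -35, -1, 0, 0, 0]]])

```text
time: 4.32
tool_pos: [0.4636, -0.0302, 0.119]
tool_rot: [0.004, 0.991, -0.13, 0.0]
contact_force: [-2.1, -5.7, 2.9]
gripper_width: 0.239
grasp_force: 62.0
```

Request:
play_rows(steps=[[[0, -2, 0, 0, 0, 0], [0, -4, 0, 0, 0, 0], [0, -6, 0, 0, 0, 0], [0, -8, 0, 0, 0, 0], [0, -10, 0, 0, 0, 0], [0, -12, 0, 0, 0, 0], [0, -14, 0, 0, 0, 0], [0, -16, 0, 0, 0, 0], [0, -18, 0, 0, 0, 0], [0, -19, 0, 0, 0, 0], [0, -20, 0, 0, 0, 0], [0, -20, 0, 0, 0, 0]]])

```text
time: 5.32
tool_pos: [0.4687, -0.0111, 0.119]
tool_rot: [0.004, 0.991, -0.13, 0.0]
contact_force: [-2.2, -5.7, 2.5]
gripper_width: 0.237
grasp_force: 61.3
```

```bash
cat > m.py <<'E'
from h import *
import sys
s=manip.state();t=np.radians(-15);ux=np.array([np.cos(t),np.sin(t)]);uy=np.array([-np.sin(t),np.cos(t)])
p=s["tool_pos"];f=s["contact_force"]
print("t",round(float(s["time"]),2),"TCP u,w,z",np.round([p[:2]@ux*1e3,p[:2]@uy*1e3,p[2]*1e3],1),"F u,w,z",np.round([f[:2]@ux,f[:2]@uy,f[2]],1))
if len(sys.argv)>1:
    a,d=vision.grab_frame("wrist");C=cloud(d,campose("wrist",s));cv2.imwrite(f"pics/{sys.argv[1]}.png",a)
    H=cv2.cvtColor(a,cv2.COLOR_BGR2HSV)[...,0]
    U=C[...,:2]@ux*1000;W=C[...,:2]@uy*1000;Z=C[...,2]*1000
    b=(Z>109)&(Z<115)&(U>480)&(U<560)&(W>60)&(W<260)&(H<25)
    j=(Z>100)&(Z<107.5)&(U>480)&(U<560)&(W>0)&(W<260)
    for lo in range(480,560,20):
        k=(U>=lo)&(U<lo+20)
        x=np.sort(W[k&b]);y=np.sort(W[k&j])
        g=np.where(np.diff(y)>3)[0]
        print(lo,"block",np.round(np.percentile(x,[1,99]),1) if len(x) else None,"z~104 runs", np.round(y[0],1) if len(y) else None,[tuple(np.round(y[i:i+2],1)) for i in g])
E
python3 m.py w2
```

```text
t 5.32 TCP u,w,z [455.6 110.6 119. ] F u,w,z [-0.6 -6.1  2.5]
480 block [142.6 181.6] z~104 runs 97.8 [(np.float64(132.9), np.float64(142.1)), (np.float64(142.7), np.float64(185.5))]
500 block [142.5 181.4] z~104 runs 97.8 [(np.float64(132.7), np.float64(141.8)), (np.float64(142.7), np.float64(185.3)), (np.float64(242.4), np.float64(246.2))]
520 block [142.5 181.5] z~104 runs 1.5 [(np.float64(68.0), np.float64(97.8)), (np.float64(132.8), np.float64(142.0)), (np.float64(142.8), np.float64(185.3))]
540 block [142.5 181.6] z~104 runs 5.8 [(np.float64(67.9), np.float64(97.7)), (np.float64(132.7), np.float64(142.1)), (np.float64(142.8), np.float64(182.2))]
```

Request:
play_rows(steps=[[[0, -1, 0, 0, 0, 0], [0, -2, 0, 0, 0, 0], [0, -3, 0, 0, 0, 0], [0, -4, 0, 0, 0, 0], [0, -5, 0, 0, 0, 0], [0, -6, 0, 0, 0, 0], [0, -7, 0, 0, 0, 0], [0, -7.5, 0, 0, 0, 0], [0, -8, 0, 0, 0, 0], [0, -8, 0, 0, 0, 0]]])

```text
time: 6.2
tool_pos: [0.4708, -0.0035, 0.119]
tool_rot: [0.004, 0.991, -0.13, 0.0]
contact_force: [-2.1, -6.8, 4.2]
gripper_width: 0.241
grasp_force: 61.0
```

Request:
play_rows(steps=[[[0, -0.3, 0, 0, 0, 0], [0, -0.6, 0, 0, 0, 0], [0, -0.6, 0, 0, 0, 0], [0, -0.6, 0, 0, 0, 0]]])

```text
time: 6.53
tool_pos: [0.4709, -0.003, 0.119]
tool_rot: [0.004, 0.991, -0.13, 0.0]
contact_force: [-2.1, -7.7, 5.1]
gripper_width: 0.242
grasp_force: 60.9
```

Request:
play_rows(steps=[[[0, -0.3, 0, 0, 0, 0], [0, -0.6, 0, 0, 0, 0], [0, -0.6, 0, 0, 0, 0], [0, -0.6, 0, 0, 0, 0]]])

```text
time: 6.87
tool_pos: [0.4711, -0.0024, 0.119]
tool_rot: [0.004, 0.991, -0.13, 0.0]
contact_force: [-2.4, -6.5, 3.6]
gripper_width: 0.237
grasp_force: 60.9
```

```bash
python3 m.py w3
```

```text
t 6.87 TCP u,w,z [455.7 119.6 119. ] F u,w,z [-0.6 -6.9  3.6]
480 block [142.6 181.6] z~104 runs 107.0 [(np.float64(142.6), np.float64(185.2))]
500 block [142.5 181.6] z~104 runs 71.2 [(np.float64(71.2), np.float64(106.8)), (np.float64(142.5), np.float64(184.9))]
520 block [142.5 181.6] z~104 runs 10.1 [(np.float64(77.0), np.float64(106.8)), (np.float64(142.6), np.float64(184.7))]
540 block [142.5 181.5] z~104 runs 14.5 [(np.float64(77.0), np.float64(106.7)), (np.float64(143.0), np.float64(181.8))]
```

Request:
play_rows(steps=[[[0, -0.5, 0, 0, 0, 0], [0, -0.5, 0, 0, 0, 0], [0, -0.5, 0, 0, 0, 0], [0, -0.5, 0, 0, 0, 0]]])

```text
time: 7.25
tool_pos: [0.4712, -0.0019, 0.119]
tool_rot: [0.004, 0.991, -0.13, 0.0]
contact_force: [-1.9, -7.4, 4.1]
gripper_width: 0.239
grasp_force: 61.0
```

Request:
play_rows(steps=[[[0, -0.5, 0, 0, 0, 0], [0, -0.5, 0, 0, 0, 0], [0, -0.5, 0, 0, 0, 0], [0, -0.5, 0, 0, 0, 0]]])

```text
time: 7.58
tool_pos: [0.4713, -0.0017, 0.119]
tool_rot: [0.004, 0.991, -0.13, 0.0]
contact_force: [-2.3, -8.7, 2.9]
gripper_width: 0.238
grasp_force: 60.2
```

```bash
python3 m.py w4
```

```text
t 7.58 TCP u,w,z [455.7 120.3 119. ] F u,w,z [ 0.  -8.9  2.9]
480 block [142.7 181.6] z~104 runs 107.7 [(np.float64(142.7), np.float64(184.8))]
500 block [142.6 181.6] z~104 runs 72.5 [(np.float64(73.4), np.float64(107.5)), (np.float64(142.8), np.float64(185.0))]
520 block [142.6 181.7] z~104 runs 11.0 [(np.float64(77.7), np.float64(107.5)), (np.float64(142.7), np.float64(184.7))]
540 block [142.6 181.7] z~104 runs 12.2 [(np.float64(77.6), np.float64(107.4)), (np.float64(142.8), np.float64(182.0)), (np.float64(242.4), np.float64(245.4))]
```

Request:
play_rows(steps=[[[0, -0.5, 0, 0, 0, 0], [0, -0.5, 0, 0, 0, 0], [0, -0.5, 0, 0, 0, 0], [0, -0.5, 0, 0, 0, 0]]])

```text
time: 7.97
tool_pos: [0.4713, -0.0016, 0.119]
tool_rot: [0.005, 0.991, -0.13, 0.0]
contact_force: [-3.0, -9.8, 3.6]
gripper_width: 0.246
grasp_force: 58.9
```

```bash
python3 m.py w5
```

```text
t 7.97 TCP u,w,z [455.7 120.4 119. ] F u,w,z [ -0.4 -10.2   3.6]
480 block [142.8 181.8] z~104 runs 107.7 [(np.float64(142.7), np.float64(185.0))]
500 block [142.7 181.8] z~104 runs 72.0 [(np.float64(72.0), np.float64(107.8)), (np.float64(142.7), np.float64(184.8))]
520 block [142.7 181.8] z~104 runs 10.7 [(np.float64(78.0), np.float64(107.6)), (np.float64(142.8), np.float64(185.0))]
540 block [142.7 181.8] z~104 runs 11.9 [(np.float64(11.9), np.float64(16.3)), (np.float64(77.6), np.float64(107.5)), (np.float64(142.8), np.float64(182.3))]
```

Request:
play_rows(steps=[[[0, 0.5, 0, 0, 0, 0], [0, 1, 0, 0, 0, 0], [0, 1.5, 0, 0, 0, 0], [0, 1.5, 0, 0, 0, 0]]])

```text
time: 8.35
tool_pos: [0.4713, -0.0016, 0.119]
tool_rot: [0.003, 0.991, -0.13, 0.0]
contact_force: [-2.3, -6.7, 4.6]
gripper_width: 0.236
grasp_force: 62.9
```

Request:
play_rows(steps=[[[0, 0, 0, 0, 0, 0], [0, 0, 0, 0, 0, 0], [0, 0, 0, 0, 0, 0], [0, 0, 0, 0, 0, 0], [0, 0, 0, 0, 0, 0], [0, 0, 0, 0, 0, 0], [0, 0, 0, 0, 0, 0], [0, 0, 0, 0, 0, 0]]], claw=0.5)

```text
time: 9.02
tool_pos: [0.4711, 0.0006, 0.1179]
tool_rot: [-0.0, 0.991, -0.13, 0.0]
contact_force: [-0.2, 0.0, 0.8]
gripper_width: 0.749
grasp_force: 0.0
```

```bash
python3 m.py w6
```

```text
t 9.02 TCP u,w,z [454.9 122.5 117.9] F u,w,z [-0.2 -0.   0.8]
480 block [142.8 181.8] z~104 runs 107.8 [(np.float64(142.8), np.float64(185.2))]
500 block [142.8 181.8] z~104 runs 107.7 [(np.float64(142.8), np.float64(184.9))]
520 block [142.7 181.8] z~104 runs 11.2 [(np.float64(77.9), np.float64(107.6)), (np.float64(142.8), np.float64(185.0))]
540 block [142.8 181.9] z~104 runs 15.1 [(np.float64(77.8), np.float64(107.5)), (np.float64(142.8), np.float64(182.2))]
```

Request:
play_rows(steps=[[[0, 0, -30, 0, 0, 0], [0, 0, -60, 0, 0, 0], [26, 30, -80, 0, 0, -7], [52, 60, -80, 0, 0, -14], [78, 89, -80, 0, 0, -21], [78, 89, -80, 0, 0, -28], [78, 89, -80, 0, 0, -35], [78, 89, -80, 0, 0, -42], [78, 89, -80, 0, 0, -49], [78, 89, -80, 0, 0, -56], [78, 89, -80, 0, 0, -63], [78, 89, -80, 0, 0, -70]]])

```text
time: 10.07
tool_pos: [0.5234, -0.1057, 0.1978]
tool_rot: [-0.0, 0.886, 0.464, -0.0]
contact_force: [-0.9, 0.6, 0.2]
gripper_width: 0.75
grasp_force: 0.0
```

Request:
play_rows(steps=[[[0, 0, 0, 0, 0, -7], [0, 0, 0, 0, 0, -14], [0, 0, 0, 0, 0, -20], [0, 0, 0, 0, 0, -20], [0, 0, 0, 0, 0, -20], [0, 0, 0, 0, 0, -20]]])

```text
time: 10.57
tool_pos: [0.5234, -0.1057, 0.1978]
tool_rot: [-0.0, 0.794, 0.608, 0.0]
contact_force: [1.1, -0.5, 0.6]
gripper_width: 0.747
grasp_force: 0.0
```

```bash
cat > g.py <<'E'
from h import *
s=manip.state();a,d=vision.grab_frame("wrist");C=cloud(d,campose("wrist",s));cv2.imwrite("pics/w7.png",a)
t=np.radians(-15);ux=np.array([np.cos(t),np.sin(t)]);uy=np.array([-np.sin(t),np.cos(t)])
U=C[...,:2]@ux*1000;W=C[...,:2]@uy*1000;Z=C[...,2]*1000
p=s["tool_pos"];print("TCP",np.round([p[:2]@ux*1e3,p[:2]@uy*1e3,p[2]*1e3],1),np.round(s["tool_rot"],4),np.round(s["joint_pos"],2))
hsv=cv2.cvtColor(a,cv2.COLOR_BGR2HSV);H,S=hsv[...,0],hsv[...,1]
g=(H<20)&(S>120)&(Z>85)&(Z<125)&(W<75)&(W>-5)&(U>440)&(U<600)
p=np.stack([U[g],W[g],Z[g]]);print("grip",g.sum(),np.round(np.percentile(p,[2,50,98],axis=1).T,1))
x=np.abs(W-76)<20
k=x&(Z>40)&(U>470)&(U<560)
print("hub/arm zone by w: max z");
for w in range(40,104,4):
    k=(W>=w)&(W<w+4)&(U>485)&(U<517)&(Z>30)&(Z<130)
    print(w,k.sum(),np.round(np.percentile(Z[k],98)) if k.sum()>3 else None,end="; ")
E
python3 g.py
```

```text
TCP [532.9  33.3 197.8] [-0.      0.794   0.6079  0.    ] [-0.34 -0.14  1.86  0.    1.43 -0.07]
grip 1114 [[526.5 533.8 541. ]
 [ 16.9  41.4  63.8]
 [102.9 106.8 108.6]]
hub/arm zone by w: max z
40 0 None; 44 0 None; 48 0 None; 52 0 None; 56 0 None; 60 0 None; 64 73 89.0; 68 169 96.0; 72 180 96.0; 76 206 93.0; 80 108 85.0; 84 104 85.0; 88 104 85.0; 92 107 85.0; 96 159 96.0; 100 209 97.0;
```

View pics/w7.png

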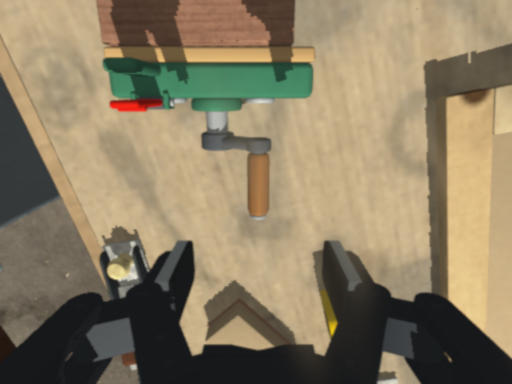

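The grip is at (258,185), u=534, w 16–64, centre height about 101, i.e. crank ≈51°. The hub is at w≥64, so I grasp at w≈29 with the fingertips 14 mm below the grip's centre.

Request:
play_rows(steps=[[[-4, 1, 30, 0, 0, 0], [-4, 1, 60, 0, 0, 0], [-4, 1, 85, 0, 0, 0], [-4, 1, 100, 0, 0, 0], [-4, 1, 108, 0, 0, 0], [-4, 1, 111, 0, 0, 0], [-4, 1, 111, 0, 0, 0], [-4, 1, 111, 0, 0, 0]]])

```text
time: 11.28
tool_pos: [0.5242, -0.1102, 0.0882]
tool_rot: [0.001, 0.793, 0.609, 0.001]
contact_force: [-0.7, 1.0, 0.5]
gripper_width: 0.752
grasp_force: 0.0
```

Request:
play_rows(steps=[[[0, 0, 0, 0, 0, 0], [0, 0, 0, 0, 0, 0], [0, 0, 0, 0, 0, 0], [0, 0, 0, 0, 0, 0], [0, 0, 0, 0, 0, 0], [0, 0, 0, 0, 0, 0], [0, 0, 0, 0, 0, 0], [0, 0, 0, 0, 0, 0]]], claw=-1)

```text
time: 11.95
tool_pos: [0.5227, -0.1098, 0.0872]
tool_rot: [-0.001, 0.793, 0.609, -0.001]
contact_force: [-5.2, 0.6, 5.0]
gripper_width: 0.186
grasp_force: 58.5
```

```bash
python3 m.py; python3 - <<'E'
import numpy as np
p0=51.4
for p in range(60,420,10):
    r=np.radians([p0,p]);print(p,"y %.1f z %.1f"%(42*(np.sin(r[1])-np.sin(r[0])),-42*(np.cos(r[1])-np.cos(r[0]))),end=" | ")
E
```

```text
t 11.95 TCP u,w,z [533.4  29.2  87.2] F u,w,z [-5.2 -0.8  5. ]
60 y 3.5 z 5.2 | 70 y 6.6 z 11.8 | 80 y 8.5 z 18.9 | 90 y 9.2 z 26.2 | 100 y 8.5 z 33.5 | 110 y 6.6 z 40.6 | 120 y 3.5 z 47.2 | 130 y -0.6 z 53.2 | 140 y -5.8 z 58.4 | 150 y -11.8 z 62.6 | 160 y -18.5 z 65.7 | 170 y -25.5 z 67.6 | 180 y -32.8 z 68.2 | 190 y -40.1 z 67.6 | 200 y -47.2 z 65.7 | 210 y -53.8 z 62.6 | 220 y -59.8 z 58.4 | 230 y -65.0 z 53.2 | 240 y -69.2 z 47.2 | 250 y -72.3 z 40.6 | 260 y -74.2 z 33.5 | 270 y -74.8 z 26.2 | 280 y -74.2 z 18.9 | 290 y -72.3 z 11.8 | 300 y -69.2 z 5.2 | 310 y -65.0 z -0.8 | 320 y -59.8 z -6.0 | 330 y -53.8 z -10.2 | 340 y -47.2 z -13.3 | 350 y -40.1 z -15.2 | 360 y -32.8 z -15.8 | 370 y -25.5 z -15.2 | 380 y -18.5 z -13.3 | 390 y -11.8 z -10.2 | 400 y -5.8 z -6.0 | 410 y -0.6 z -0.8 |
```

Request:
play_rows(steps=[[[0, 1.6, 2.1, 0, 0, 0], [0, 3.5, 5.2, 0, 0, 0], [0, 5.2, 8.4, 0, 0, 0], [0, 6.6, 11.8, 0, 0, 0], [0, 7.7, 15.3, 0, 0, 0], [0, 8.5, 18.9, 0, 0, 0], [0, 8.5, 18.9, 0, 0, 0], [0, 8.5, 18.9, 0, 0, 0]]])

```text
time: 12.62
tool_pos: [0.5296, -0.1113, 0.067]
tool_rot: [-0.002, 0.793, 0.609, -0.001]
contact_force: [-6.8, 3.0, 3.0]
gripper_width: 0.184
grasp_force: 58.5
```

```bash
python3 m.py w8
```

```text
t 12.62 TCP u,w,z [540.3  29.6  67. ] F u,w,z [-7.4  1.1  3. ]
480 block None z~104 runs 107.9 []
500 block None z~104 runs 35.2 [(np.float64(35.2), np.float64(107.9))]
520 block None z~104 runs 18.0 [(np.float64(41.5), np.float64(107.9))]
540 block None z~104 runs 17.9 [(np.float64(41.7), np.float64(107.9))]
```

Request:
play_rows(steps=[[[0, 0, 3.6, 0, 0, 0], [0, -0.5, 7.3, 0, 0, 0], [0, -1, 11, 0, 0, 0], [0, -1.5, 14.6, 0, 0, 0], [0, -2.3, 18.2, 0, 0, 0], [0, -3.4, 21.7, 0, 0, 0], [0, -3.4, 21.7, 0, 0, 0], [0, -3.4, 21.7, 0, 0, 0]]])

```text
time: 13.33
tool_pos: [0.5262, -0.1101, 0.0463]
tool_rot: [-0.003, 0.793, 0.609, -0.001]
contact_force: [-10.7, 4.2, 8.5]
gripper_width: 0.185
grasp_force: 59.3
```

```bash
python3 m.py w9
```

```text
t 13.33 TCP u,w,z [536.8  29.8  46.3] F u,w,z [-11.5   1.3   8.5]
480 block None z~104 runs 20.3 [(np.float64(28.5), np.float64(39.6)), (np.float64(42.2), np.float64(108.1))]
500 block None z~104 runs 16.6 [(np.float64(43.6), np.float64(108.1))]
520 block None z~104 runs 21.5 [(np.float64(22.4), np.float64(37.1)), (np.float64(42.4), np.float64(108.1))]
540 block None z~104 runs 21.6 [(np.float64(22.9), np.float64(36.6)), (np.float64(42.6), np.float64(108.1))]
```

Request:
play_rows(steps=[[[0, -3, 2.5, 0, 0, 0], [0, -4.3, 4, 0, 0, 0], [0, -6.3, 7.1, 0, 0, 0], [0, -8.5, 10, 0, 0, 0], [0, -11, 12.7, 0, 0, 0], [0, -13.7, 15.2, 0, 0, 0], [0, -13.7, 15.2, 0, 0, 0], [0, -13.7, 15.2, 0, 0, 0]]])

```text
time: 14.05
tool_pos: [0.5168, -0.1091, 0.0335]
tool_rot: [0.002, 0.793, 0.609, 0.001]
contact_force: [-3.1, -1.8, 8.1]
gripper_width: 0.185
grasp_force: 59.1
```

```bash
cat >> m.py <<'E'
q=np.array([p[:2]@ux*1e3-498.3,p[2]*1e3-63]);ph=np.arctan2(q[0],q[1]);fu=f[:2]@ux
print("phi %.1f r %.1f Ft %.1f Fr %.1f"%(np.degrees(ph)%360,np.hypot(*q),fu*np.cos(ph)-f[2]*np.sin(ph),fu*np.sin(ph)+f[2]*np.cos(ph)), "torque",np.round(s["ft_torque"],2))
E
python3 m.py w10
```

```text
t 14.05 TCP u,w,z [527.4  28.3  33.5] F u,w,z [-2.5 -2.5  8.1]
480 block None z~104 runs 16.1 [(np.float64(41.1), np.float64(106.6))]
500 block None z~104 runs 35.1 [(np.float64(46.0), np.float64(106.6))]
520 block None z~104 runs 32.4 [(np.float64(46.5), np.float64(106.6))]
540 block None z~104 runs 42.4 [(np.float64(46.2), np.float64(106.3))]
phi 135.4 r 41.5 Ft -3.9 Fr -7.6 torque [-0.33  0.53 -0.09]
```

Request:
play_rows(steps=[[[0, -2.9, 2.2, 0, 0, 0], [0, -6, 4.2, 0, 0, 0], [0, -9.3, 5.9, 0, 0, 0], [0, -12.6, 7.3, 0, 0, 0], [0, -16.1, 8.4, 0, 0, 0], [0, -19.7, 9.2, 0, 0, 0], [0, -19.7, 9.2, 0, 0, 0], [0, -19.7, 9.2, 0, 0, 0]]])

```text
time: 14.77
tool_pos: [0.4995, -0.1046, 0.0239]
tool_rot: [0.005, 0.793, 0.609, 0.002]
contact_force: [6.3, -4.2, 0.3]
gripper_width: 0.188
grasp_force: 58.8
```

```bash
python3 m.py w11
```

```text
t 14.77 TCP u,w,z [509.6  28.3  23.9] F u,w,z [ 7.1 -2.4  0.3]
480 block None z~104 runs 35.9 [(np.float64(46.1), np.float64(106.5))]
500 block None z~104 runs 37.0 [(np.float64(46.1), np.float64(106.5))]
520 block None z~104 runs 36.2 [(np.float64(46.5), np.float64(106.4))]
540 block None z~104 runs 26.6 [(np.float64(41.4), np.float64(106.3))]
phi 164.0 r 40.7 Ft -6.9 Fr 1.7 torque [-0.73 -0.85 -0.19]
```

Request:
play_rows(steps=[[[0, -3.6, 0.4, 0, 0, 0], [0, -7.3, 0.6, 0, 0, 0], [0, -11, 0.4, 0, 0, 0], [0, -14.6, 0, 0, 0, 0], [0, -18.2, -0.8, 0, 0, 0], [0, -21.7, -1.9, 0, 0, 0], [0, -21.7, -1.9, 0, 0, 0], [0, -21.7, -1.9, 0, 0, 0]]])

```text
time: 15.48
tool_pos: [0.4767, -0.0981, 0.0242]
tool_rot: [0.003, 0.793, 0.609, 0.001]
contact_force: [4.0, -3.3, -3.1]
gripper_width: 0.185
grasp_force: 58.8
```

```bash
python3 m.py w12
```

```text
t 15.48 TCP u,w,z [485.9  28.6  24.2] F u,w,z [ 4.7 -2.2 -3.1]
480 block None z~104 runs 37.5 [(np.float64(46.5), np.float64(106.8))]
500 block None z~104 runs 36.4 [(np.float64(38.7), np.float64(42.7)), (np.float64(46.3), np.float64(106.8))]
520 block None z~104 runs 26.7 [(np.float64(41.6), np.float64(106.6))]
540 block None z~104 runs 38.7 []
phi 197.8 r 40.7 Ft -5.4 Fr 1.5 torque [-0.58 -0.58 -0.11]
```

Request:
play_rows(steps=[[[0.2, -3.4, -1.4, 0, 0, 0], [0.3, -6.6, -3.1, 0, 0, 0], [0.5, -9.7, -5.1, 0, 0, 0], [0.7, -12.6, -7.3, 0, 0, 0], [0.8, -15.3, -9.8, 0, 0, 0], [1, -17.8, -12.5, 0, 0, 0], [1, -17.8, -12.5, 0, 0, 0], [1, -17.8, -12.5, 0, 0, 0]]])

```text
time: 16.2
tool_pos: [0.4587, -0.0923, 0.0361]
tool_rot: [0.002, 0.793, 0.609, 0.0]
contact_force: [2.3, -4.7, -4.9]
gripper_width: 0.185
grasp_force: 58.9
```

```bash
python3 m.py w13
```

```text
t 16.2 TCP u,w,z [467.   29.5  36.1] F u,w,z [ 3.5 -4.  -4.9]
480 block None z~104 runs 44.7 [(np.float64(47.5), np.float64(107.8))]
500 block None z~104 runs 16.4 [(np.float64(42.5), np.float64(107.5))]
520 block None z~104 runs 40.2 [(np.float64(40.2), np.float64(107.5))]
540 block None z~104 runs None []
phi 229.4 r 41.3 Ft -5.9 Fr 0.5 torque [-0.79 -0.4  -0.15]
```

Request:
play_rows(steps=[[[0.2, -2.2, -2.9, 0, 0, 0], [0.3, -4.2, -6, 0, 0, 0], [0.5, -5.9, -9.3, 0, 0, 0], [0.7, -7.3, -12.6, 0, 0, 0], [0.8, -8.4, -16.1, 0, 0, 0], [1, -9.2, -19.7, 0, 0, 0], [1, -9.2, -19.7, 0, 0, 0], [1, -9.2, -19.7, 0, 0, 0]]])

```text
time: 16.92
tool_pos: [0.4493, -0.0891, 0.0554]
tool_rot: [0.001, 0.793, 0.609, -0.001]
contact_force: [0.8, -6.3, -5.5]
gripper_width: 0.185
grasp_force: 59.0
```

```bash
python3 m.py w14
```

```text
t 16.92 TCP u,w,z [457.   30.2  55.4] F u,w,z [ 2.4 -5.9 -5.5]
480 block None z~104 runs 21.3 [(np.float64(22.6), np.float64(35.8)), (np.float64(44.0), np.float64(108.2))]
500 block None z~104 runs 108.2 []
520 block None z~104 runs 108.2 []
540 block None z~104 runs None []
phi 259.5 r 42.0 Ft -5.8 Fr -1.4 torque [-0.93 -0.14 -0.09]
```

Request:
play_rows(steps=[[[0, -0.4, -3.6, 0, 0, 0], [0.1, -0.6, -7.3, 0, 0, 0], [0.2, -0.4, -11, 0, 0, 0], [0.2, 0, -14.6, 0, 0, 0], [0.3, 0.8, -18.2, 0, 0, 0], [0.3, 1.9, -21.7, 0, 0, 0], [0.3, 1.9, -21.7, 0, 0, 0], [0.3, 1.9, -21.7, 0, 0, 0]]])

```text
time: 17.63
tool_pos: [0.45, -0.0887, 0.0758]
tool_rot: [-0.0, 0.793, 0.609, -0.001]
contact_force: [0.6, -5.8, -7.7]
gripper_width: 0.182
grasp_force: 58.9
```

```bash
python3 m.py w15
```

```text
t 17.63 TCP u,w,z [457.6  30.8  75.8] F u,w,z [ 2.1 -5.4 -7.7]
480 block None z~104 runs 108.9 []
500 block None z~104 runs 108.9 []
520 block None z~104 runs 108.9 []
540 block None z~104 runs 108.9 []
phi 287.5 r 42.7 Ft -6.7 Fr -4.3 torque [-0.87  0.04 -0.09]
```

Request:
play_rows(steps=[[[0.1, 1.6, -3.2, 0, 0, 0], [0.2, 3.4, -6.4, 0, 0, 0], [0.3, 5.5, -9.4, 0, 0, 0], [0.4, 7.8, -12.2, 0, 0, 0], [0.6, 10.3, -14.8, 0, 0, 0], [0.8, 13, -17.2, 0, 0, 0], [0.8, 13, -17.2, 0, 0, 0], [0.8, 13, -17.2, 0, 0, 0]]])

```text
time: 18.35
tool_pos: [0.4585, -0.0904, 0.0914]
tool_rot: [-0.005, 0.793, 0.609, -0.006]
contact_force: [-13.2, -3.5, -2.4]
gripper_width: 0.185
grasp_force: 59.8
```

```bash
python3 m.py w16
```

```text
t 18.35 TCP u,w,z [466.3  31.3  91.4] F u,w,z [-11.8  -6.8  -2.4]
480 block None z~104 runs 37.0 [(np.float64(42.3), np.float64(71.1)), (np.float64(78.1), np.float64(109.6))]
500 block None z~104 runs 109.6 []
520 block None z~104 runs 109.3 []
540 block None z~104 runs 109.3 []
phi 311.5 r 42.8 Ft -9.6 Fr 7.2 torque [-0.62  2.08  0.02]
```

Request:
play_rows(steps=[[[0.1, 2.4, -2.8, 0, 0, 0], [0.3, 5.5, -4.8, 0, 0, 0], [0.4, 8.7, -6.5, 0, 0, 0], [0.5, 12.1, -7.9, 0, 0, 0], [0.6, 15.6, -9, 0, 0, 0], [0.6, 15.6, -9, 0, 0, 0], [0.6, 15.6, -9, 0, 0, 0], [0.6, 15.6, -9, 0, 0, 0]]])

```text
time: 19.07
tool_pos: [0.4752, -0.0943, 0.1031]
tool_rot: [-0.004, 0.793, 0.609, -0.005]
contact_force: [-16.1, -1.6, 7.1]
gripper_width: 0.182
grasp_force: 61.0
```

```bash
python3 m.py w17
```

```text
t 19.07 TCP u,w,z [483.5  31.9 103.1] F u,w,z [-15.2  -5.8   7.1]
480 block [63.5 80.3] z~104 runs 41.7 [(np.float64(42.2), np.float64(71.5)), (np.float64(79.8), np.float64(110.3))]
500 block None z~104 runs 110.3 []
520 block None z~104 runs 109.9 []
540 block None z~104 runs 109.9 []
phi 339.7 r 42.8 Ft -11.8 Fr 11.9 torque [-0.39  2.59  0.04]
```

Request:
play_rows(steps=[[[0, 2, -1, 0, 0, 0], [0.1, 4, -2, 0, 0, 0], [0.2, 6, -2.5, 0, 0, 0], [0.2, 6, -2.5, 0, 0, 0], [0.2, 6, -2.5, 0, 0, 0], [0.2, 6, -2.5, 0, 0, 0]]])

```text
time: 19.62
tool_pos: [0.4813, -0.0957, 0.1052]
tool_rot: [-0.003, 0.793, 0.609, -0.004]
contact_force: [-13.3, -3.0, 4.7]
gripper_width: 0.183
grasp_force: 60.6
```

```bash
python3 m.py w18
```

```text
t 19.62 TCP u,w,z [489.7  32.1 105.2] F u,w,z [-12.1  -6.4   4.7]
480 block [79.1 80.4] z~104 runs 77.6 [(np.float64(79.9), np.float64(110.5))]
500 block None z~104 runs 72.5 [(np.float64(79.1), np.float64(110.5))]
520 block None z~104 runs 110.1 []
540 block None z~104 runs 110.1 []
phi 348.5 r 43.0 Ft -10.9 Fr 7.0 torque [-0.48  2.17 -0.01]
```

Request:
play_rows(steps=[[[-0.5, -1, 0, 0, 0, 0], [-1, -2, 0, 0, 0, 0], [-1, -3, 0, 0, 0, 0], [-1, -3, 0, 0, 0, 0]]])

```text
time: 20.0
tool_pos: [0.481, -0.0957, 0.1055]
tool_rot: [-0.001, 0.793, 0.609, -0.001]
contact_force: [-3.8, -1.5, -3.7]
gripper_width: 0.183
grasp_force: 59.7
```

Request:
play_rows(steps=[[[0, 0, 0, 0, 0, 0], [0, 0, 0, 0, 0, 0], [0, 0, 0, 0, 0, 0], [0, 0, 0, 0, 0, 0], [0, 0, 0, 0, 0, 0], [0, 0, 0, 0, 0, 0]]], claw=0.4)

```text
time: 20.5
tool_pos: [0.4825, -0.0958, 0.1068]
tool_rot: [0.0, 0.793, 0.609, 0.0]
contact_force: [-0.3, -0.5, 0.2]
gripper_width: 0.7
grasp_force: 0.0
```

Request:
play_rows(steps=[[[0, 0, -20, 0, 0, 0], [0, 0, -50, 0, 0, 0], [0, 0, -80, 0, 0, 0], [0, 0, -110, 0, 0, 0], [30, 0, -140, 0, 0, 0], [60, 0, -145, 0, 0, 0], [60, 0, -145, 0, 0, 0], [60, 0, -145, 0, 0, 0], [60, 0, -145, 0, 0, 0]]])

```text
time: 21.25
tool_pos: [0.4972, -0.0379, 0.2506]
tool_rot: [-0.0, 0.793, 0.609, -0.001]
contact_force: [0.1, 0.1, -0.1]
gripper_width: 0.7
grasp_force: 0.0
```

```bash
sed -i 's/range(480,560,20)/range(440,580,20)/; s/U>480/U>440/g; s/U<560/U<580/g' m.py; python3 m.py w19; python3 - <<'E'
from h import *
a,d=vision.grab_frame("scene");cv2.imwrite("pics/s2.png",a)
E
```

```text
t 21.25 TCP u,w,z [490.   92.1 250.6] F u,w,z [ 0.   0.1 -0.1]
440 block [109.6 184.9] z~104 runs 103.1 [(np.float64(120.8), np.float64(129.4)), (np.float64(144.1), np.float64(186.1))]
460 block [145.4 184.9] z~104 runs 102.8 [(np.float64(144.1), np.float64(186.1))]
480 block [ 80.  184.9] z~104 runs 78.1 [(np.float64(79.8), np.float64(110.5)), (np.float64(144.1), np.float64(186.1))]
500 block [145.5 184.9] z~104 runs 73.7 [(np.float64(77.7), np.float64(110.6)), (np.float64(144.1), np.float64(186.1))]
520 block [145.5 184.9] z~104 runs 110.6 [(np.float64(144.2), np.float64(186.1))]
540 block [145.5 184.9] z~104 runs 110.7 [(np.float64(144.9), np.float64(185.4))]
560 block None z~104 runs 110.8 [(np.float64(144.8), np.float64(185.3))]
phi 357.5 r 187.8 Ft 0.0 Fr -0.1 torque [-0.01  0.   -0.01]
```

View pics/w19.png

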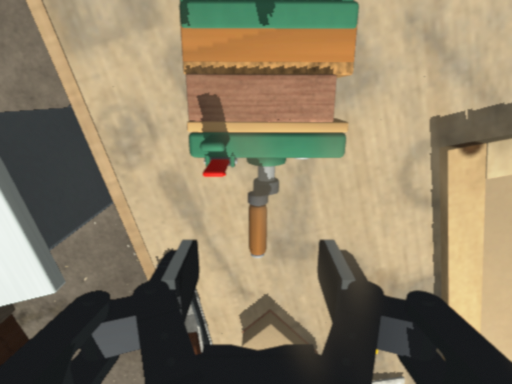

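The last view shows the block at (262,97) clamped between the jaw and the cork, with the crank almost upright at (258,215). The block and jaw moved about 2.9 mm past first contact, roughly 87–90 N, and nothing is touching the gripper. I'm handing in.

```bash
python3 -c "
from plant import order
print(order.job_done())"
```

```text
the job is handed in; nothing more can be done
None
```

The hardwood block is clamped against the cork at roughly 87–90 N (estimated from about 2.9 mm of cork compression; the good value is 95 N), the lever and crank are released, the sanding block, tape measure and tin were not touched, and the job was handed in at about 21 s.

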